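Slide the feed gearbox into its cradle and press the splined gear home

TASK

First push the carrier board with the open gearbox by its wooden grip into the slots of the cradle until it is fully home against the stop, so that it cannot shift. Then take the gear by its hub, put it hub up on the splined shaft, turn it until the splines mesh, slide it down and press it fully home against the spring washer; finish while still gripping the hub and pressing the gear down, so that a mate can fit the snap ring. Leave the tape measure and the sanding block where they are.

Things in the scene. Friction and masses are not known exactly. Their poses are not given: they have to be found in the camera images.
- cradle: Fixed wooden cradle, open towards the robot. Origin on the worktop on its centre line, z up; x is the way the carrier is pushed in. Base x -140..160 mm, 176 mm wide, top 10 mm above the worktop. Slot between two grooved rails: x 67..142 mm, 114 mm wide, 15 mm high, lips reach in to y +-47 mm, tops at 35 mm; mouth flares from x 67 out to 50 mm; stop face at x 142 mm.
- carrier: Loose plywood board 164 (x) x 110 (y) x 12 mm, green gearbox bolted on, about 0.8 to 1 kg in all; lies on the cradle's base before the slots, a little askew. Origin: centre of its underside, z up, x towards the slots. Home: origin at x 60, y 0, z 10 mm of the cradle, axes parallel. Gearbox: x -24..80 mm, y +-42 mm, flat top 52 mm above the underside; bare stub 11 mm high on it at x 64.5 mm.
- carrier_grip (a point): Point on the middle line of the carrier's wooden grip, at x -62, y 0, z 40 mm of the carrier; axes as the carrier's. The grip is a block 36 mm (x) by 28 mm (y) that reaches from 12 to 52 mm above the board's underside. The board's underside is waxed: level pushing takes about 3 to 6 N.
- drive_shaft: Splined steel shaft upright on the gearbox, at x 15, y 0 of the carrier; turns only stiffly (0.5 N m), take it as locked. Origin on its axis at the gearbox top, z up; x points through the middle of a spline tooth. Six teeth, every 60 degrees, 5.5 mm wide, 25 mm over tips, 19 mm over roots, up to z 50 mm; above them a round pilot 18 mm thick to z 58 mm, then a cone to the tip at z 64 mm.
- gear: Loose steel gear, 0.25 to 0.4 kg, hub up on the black mat. Toothed disc 67 mm wide, 12 mm thick; round hub 40 mm wide from there up to 46 mm. Origin: centre of its underside, z up along the hub; x points through the middle of a bore groove. Through bore: six grooves every 60 degrees, 7.5 mm wide, 27 mm across, 21 mm between lands; fits the shaft with 1 mm clearance, 5 degrees play either way.
- gear_hub (a point): Point on the gear's axis, 34 mm above its underside, where the hub is gripped; axes as the gear's. On the shaft out of step, the gear sits on the tooth ends with its underside 50 mm above the shaft's origin; in step it slides down, meets the washer at 8 mm, and is home at 3 mm.
- thrust_washer (a joint): Brass washer 37 mm wide on a spring round the foot of the shaft: its travel down in m, 0 when free (top 8 mm above the gearbox top), 0.005 when fully pressed down. Takes about 6 N to start moving, 12 N to be fully down (the gear's weight gives about 3 N of it); it rises again when let go.
- parts_mat: Black rubber mat 196 (x) x 124 (y) mm, 2.5 mm thick with a 4 mm rim, fixed; origin at the centre of its underside. The gear lies on its nearer part; a small pinion (33 mm wide, 10 mm thick, at x 70, y 30 mm) and the snap ring on the farther part stay there.
- tape_measure: Loose yellow tape measure, 36 x 99 x 66 mm, at the left; origin at the centre of its underside. To be left alone.
- sanding_block: Loose cork sanding block, 63 x 119 x 36 mm, at the left; origin at the centre of its underside. To be left alone.

How it is judged:
On the way, in this order (a step that is already met when the one before it is completed fails the run):
1. the carrier board is home in the slots, within 4 mm of the stop, square and flat, the gear not yet at the shaft (x of carrier in the frame of cradle above 0.056 m and angle between the x axis of carrier and the x axis of cradle, either way round below 0.07 rad and angle between carrier's own z axis and vertical below 0.06 rad and horizontal distance between gear and drive_shaft above 0.06 m), for 0.2 s.
2. the gear has slid down over the meshed splines at least half way, upright (z of gear in the frame of drive_shaft below 0.025 m and horizontal distance between gear and drive_shaft below 0.004 m and angle between the z axis of gear and the z axis of drive_shaft, either way round below 0.1 rad), for 0.1 s.
At the end, for the whole second after the job is handed in: The board is home in the cradle (within 5 mm of the stop, square, flat); the gear is on the meshed shaft (axis within 3 mm), upright, its underside under 5 mm above the gearbox top, the washer pressed down over 3.5 mm; fingers grip the gear (over 3 N), nothing moves, through the last second (x of carrier in the frame of cradle above 0.055 m and angle between the x axis of carrier and the x axis of cradle, either way round below 0.07 rad and angle between carrier's own z axis and vertical below 0.06 rad and value of joint thrust_washer above 0.0035 m and z of gear in the frame of drive_shaft below 0.005 m and horizontal distance between gear and drive_shaft below 0.003 m and angle between the z axis of gear and the z axis of drive_shaft, either way round below 0.06 rad and contact force between the fingers and gear above 3 N and linear speed of gear below 0.02 m/s); the arm keeps its last pose, push and grip.
It fails at once if the tape measure or the sanding block is shifted by more than 3 cm (distance of any of tape_measure, sanding_block from where it was at the start of the episode above 0.03 m).
It also fails if it takes over 48 s, if anything falls off the work surface, if the arm or the gripper's body presses on something with over 40 N, if the wrist force passes 120 N, or if a joint passes its speed limit or range.

ROBOT

A 6-joint arm with a two-finger parallel gripper is mounted at the origin on a cart in front of the work surface, level with it; the furniture and walls round the work are solid. World frame = base frame: x ahead of the robot, y to its left, z up, the work surface at z = 0. Lengths are in m, angles in rad, forces in N, time in s.
With the tool pointing down it reaches from about 0.35 to 0.85 m from the base axis. Payload 8.1 kg.
Tool frame: the origin (TCP) lies where the fingers leave the gripper's body, on its centre line; the fingertips stand 84 mm ahead of it and the grasp point (between the pads) lies 65 mm ahead of it; z points along the fingers, y is the line along which they close (so a half turn about z gives the same grasp; the last joint's range is limited). The gripper opens to 93 mm and grips with 3 to 60 N. Pads are 15 mm wide; open, the fingers measure 128 mm over their backs; the gripper's body (75 mm by 188 mm) begins 65 mm behind the grasp point.
Start: joints at [1.109, 0.13, 1.488, -0, 1.523, -0.085], TCP at [0.221, 0.558, 0.303] pointing down, gripper open.
Joint ranges: [-2.96, 2.96], [-0.89, 2.26], [0.02, 2.5], [-1.34, 4.48], [0, 2.73], [-2.66, 2.66]. Speed limits (rad/s): [2.39, 2.39, 2.79, 3.14, 3.14, 3.14].

INTERFACE

Orientations are given as a unit quaternion [w, x, y, z].
In Python, from rig import robot gives the robot as it stands. The module is installed in compiled form; this text tells all that it offers. Calls block until the motion is done:
- robot.move_pose(position, orientation): joint-space move of the TCP to a pose.
- robot.move_linear(position, rot=None, feed=0.15): straight line of the TCP; rot=None keeps the orientation; feed is the mean speed in m/s.
- robot.move_joints(angles): joint-space move.
- robot.move_gripper(opening, grip_force=None): finger opening in m; grip_force is the grip in N (None keeps the last); returns when the fingers have stopped.
- robot.dwell(seconds).
- robot.inverse_kinematics(position, orientation): joint angles nearest the present ones, or None.
- robot.get_state(): the state.
- robot.camera(name): name is "scene" or "top"; returns a dict with "pixels" (480x640x3 uint8, blue, green, red), "fov_y" (degrees; the focal length in pixels is half the picture's height over the tangent of half this angle, whatever the lens; pixels are square), "cx", "cy" (the principal point, pixels), "world_to_cam" (4x4, takes a point from world to camera coordinates). Camera axes: x right, y down, z forward; pixel columns grow to the right and rows downward; lengths in m; the calibration is good to about 2 mm. A picture is of the moment at which its call begins. There is no depth.
A pose or a line that the arm cannot do raises robot.IKError and nothing moves.
- robot.close_job(): hands the job in; it is judged then, once.
Trained networks look in a picture, given as the dict that the camera call returned (one of the last four; its "shot" number tells which), for a name from the list of things; names that differ only in an ending like _2 or _b are one class to them, and where a whole thing is asked for, a point or a joint stands for the part that bears it (a point fixed in the world has none). Each returns a list of dicts, best first, with "conf" (0 to 1); they miss things now and then, are a little off and sometimes report something else, mostly with a low value. They report only what shows in the picture. A call takes as long as a camera call.
- robot.look_for(picture, label): "box" ([left, top, right, bottom] in pixels, round what is visible of it).
The state is a dict: "clock": time; "joint_pos": joint angles; "qvel": joint speeds; "effort": joint torques, N m; "ee_pos": TCP position; "eef_rot": TCP orientation; "contact_force": force on the tool from outside, world axes, zero at the start; "ft_torque": the same for the moment, N m; "width": finger opening in m; "grip_force": force on a finger pad.
Only numpy, scipy, OpenCV 4.12 (cv2) and the standard library are available. Lean on these libraries where they do the work, as an engineer would, in place of code of your own. Each camera call takes 0.05 s, during which the arm holds its last target. There are 200 camera calls.

## Working session

There is one attempt and no reset: what is moved stays moved. The work goes in short steps, each a Python script; the robot and the scene stay as the last script left them, time stands still between calls to the robot, and variables do not carry over. Pictures are saved under pics/ and viewed, at most 10 in all, crops included, and the job is handed in when it is done.

```bash
mkdir -p pics
cat > h.py <<'E'
import numpy as np, cv2
from rig import robot
def K(p):
    f=p["pixels"].shape[0]/2/np.tan(np.radians(p["fov_y"])/2); return f,p["cx"],p["cy"]
def ray(p,u,v,z):
    f,cx,cy=K(p); T=np.array(p["world_to_cam"]); R=T[:3,:3]; c=-R.T@T[:3,3]
    d=R.T@np.array([(u-cx)/f,(v-cy)/f,1]); return c+d*(z-c[2])/d[2]
def proj(p,X):
    f,cx,cy=K(p); T=np.array(p["world_to_cam"]); X=np.atleast_2d(X)@T[:3,:3].T+T[:3,3]
    return np.c_[f*X[:,0]/X[:,2]+cx,f*X[:,1]/X[:,2]+cy]
E
python3 - <<'E'
from h import *
np.set_printoptions(precision=4,suppress=True)
for n in("scene","top"):
    p=robot.camera(n); cv2.imwrite(f"pics/{n}0.png",p["pixels"]); T=np.array(p["world_to_cam"])
    print(n,p["fov_y"],p["cx"],p["cy"],-T[:3,:3].T@T[:3,3],T[:3,:3].tolist())
    for l in["cradle","carrier","drive_shaft","gear","carrier_grip","thrust_washer","parts_mat","tape_measure","sanding_block"]:
        print(l,[(np.round(d["box"]),round(d["conf"],2)) for d in robot.look_for(p,l)[:2]])
s=robot.get_state();print(s)
E
```

```text
scene 43.41461043827621 321.2180924837584 240.92293996496372 [ 0.1768 -0.4067  0.6752] [[0.8585767266105278, -0.51229817436222, 0.01991444370017329], [-0.31725033895747734, -0.5614010126351712, -0.7643174245322228], [0.402738410080435, 0.6499072884322356, -0.6445326132078518]]
cradle [(array([218., 181., 426., 318.]), 0.94), (array([200., 181., 264., 233.]), 0.63)]
carrier [(array([239., 195., 358., 296.]), 0.84)]
drive_shaft [(array([300., 196., 317., 231.]), 0.59)]
gear [(array([396., 343., 444., 396.]), 0.81)]
carrier_grip [(array([240., 197., 357., 297.]), 0.73), (array([218., 181., 428., 320.]), 0.48)]
thrust_washer [(array([296., 223., 315., 234.]), 0.59), (array([243., 194., 358., 299.]), 0.31)]
parts_mat [(array([341., 310., 502., 419.]), 0.82)]
tape_measure [(array([278., 165., 313., 206.]), 0.89)]
sanding_block [(array([196., 181., 263., 232.]), 0.94)]
top 56.31083877020337 325.26129620456084 240.51877791157185 [0.4289 0.2087 0.8988] [[0.028533070058846224, -0.9988502237824997, 0.03852394531544497], [-0.9875610318359654, -0.0341303239501168, -0.153487228739538], [0.15462558
[... 359 characters left out ...]
sher [(array([281., 239., 298., 252.]), 0.56)]
parts_mat [(array([398., 190., 462., 286.]), 0.94)]
tape_measure [(array([186., 194., 233., 216.]), 0.74)]
sanding_block [(array([168., 250., 229., 294.]), 0.78)]
{'clock': 1.0, 'joint_pos': array([ 1.1086,  0.1304,  1.4882, -0.    ,  1.523 , -0.0854]), 'qvel': array([ 0.0002, -0.0003, -0.0006,  0.0006,  0.001 , -0.0021]), 'effort': array([ -0.0012, -55.9783, -49.206 ,   0.0765,   0.0229,  -0.    ]), 'ee_pos': array([0.2208, 0.5579, 0.3027]), 'eef_rot': array([ 0.    ,  0.1873,  0.9823, -0.    ]), 'contact_force': array([ 0.5542,  0.24  , -0.5242]), 'ft_torque': array([-0.0234, -0.0231,  0.0052]), 'grip_force': 0.0, 'width': 0.09302995109656763}
```

View pics/scene0.png

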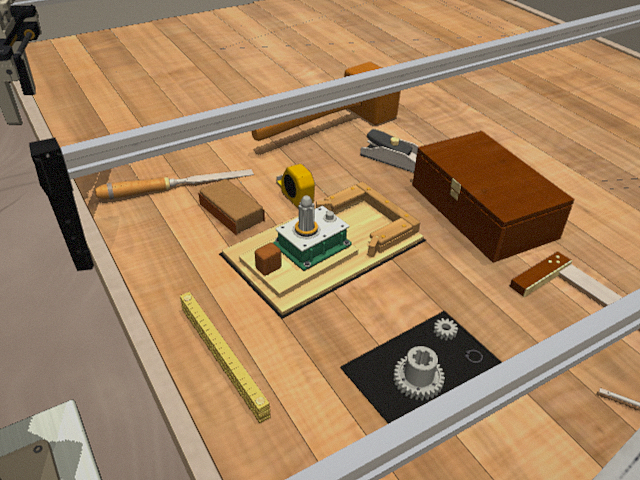

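View pics/top0.png

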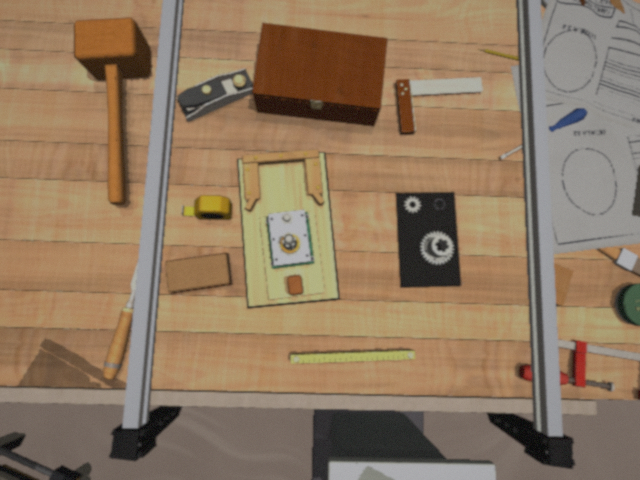

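The scene picture shows the cradle (218–428, 181–320), the shaft at about (306, 200–232), the grip block at (267, 258) and the gear at (419, 370). The top picture shows the cradle corners near (237,154), (325,150), (339,298) and (248,307), and the gear hub near (437,245). Overhead rails run on either side of the work, and the arm starts left of the left one.

Run:
```python
from h import *
np.set_printoptions(precision=4,suppress=True)
a=robot.camera("scene"); b=robot.camera("top")
A,B=a["pixels"],b["pixels"]
up=lambda im,s:cv2.resize(im,None,fx=s,fy=s,interpolation=cv2.INTER_CUBIC)
cv2.imwrite("pics/c_top.png",np.hstack([up(B[140:315,225:350],3.2),up(B[185:297,393:469],5)[:560]]))
cv2.imwrite("pics/c_sc.png",up(A[175:325,212:432],3.6))
# rail height: same-end points
def tri(ua,ub):
    from scipy.optimize import least_squares
    r=least_squares(lambda X:np.r_[proj(a,X)[0]-ua,proj(b,X)[0]-ub],[.3,.2,.2]); return r.x,r.fun
print("post top/rail end L",tri([50,148],[132,432]))
# rail lines: points on rail centre; height for which scene & top lines agree
for h in np.arange(.1,.55,.05):
    print(round(h,2),"L scene",ray(a,100,164,h)[:2],ray(a,560,25,h)[:2],"top",ray(b,150,300,h)[:2],ray(b,168,50,h)[:2],"R scene",ray(a,340,468,h)[:2],ray(a,600,340,h)[:2],"top",ray(b,540,300,h)[:2],ray(b,528,50,h)[:2])
s=robot.get_state(); print("tcp px", proj(a,s["ee_pos"]),proj(b,s["ee_pos"]))
```

```text
post top/rail end L (array([0.2399, 0.4624, 0.1917]), array([ 3.3853,  0.4029, -0.9755,  3.0941]))
0.1 L scene [0.3098 0.5371] [1.5342 0.6205] top [0.4387 0.4838] [0.9106 0.4914] R scene [ 0.3681 -0.1459] [ 0.7419 -0.1642] top [ 0.459  -0.2083] [ 0.9473 -0.2069]
0.15 L scene [0.2982 0.455 ] [1.4162 0.5312] top [0.4381 0.4666] [0.8804 0.4737] R scene [ 0.3515 -0.1686] [ 0.6928 -0.1853] top [ 0.4572 -0.1822] [ 0.9148 -0.1809]
0.2 L scene [0.2866 0.373 ] [1.2982 0.4419] top [0.4375 0.4493] [0.8503 0.456 ] R scene [ 0.3348 -0.1912] [ 0.6436 -0.2064] top [ 0.4553 -0.1561] [ 0.8824 -0.1549]
0.25 L scene [0.2751 0.291 ] [1.1802 0.3526] top [0.4368 0.4321] [0.8201 0.4383] R scene [ 0.3182 -0.2139] [ 0.5945 -0.2275] top [ 0.4534 -0.13  ] [ 0.8499 -0.1289]
0.3 L scene [0.2635 0.2089] [1.0622 0.2633] top [0.4362 0.4149] [0.79   0.4206] R scene [ 0.3016 -0.2366] [ 0.5454 -0.2485] top [ 0.4515 -0.1039] [ 0.8175 -0.1028]
0.35 L scene [0.252  0.1269] [0.9442 0.174 ] top [0.4356 0.3977] [0.7598 0.4029] R scene [ 0.2849 -0.2592] [ 0.4963 -0.2696] top [ 0.4496 -0.0778] [ 0.785  -0.0768]
0.4 L scene [0.2404 0.0448] [0.8262 0.0847] top [0.435  0.3805] [0.7297 0.3852] R scene [ 0.2683 -0.2819] [ 0.4471 -0.2907] top [ 0.4477 -0.0517] [ 0.7526 -0.0508]
0.45 L scene [ 0.2288 -0.0372] [ 0.7082 -0.0045] top [0.4344 0.3633] [0.6995 0.3675] R scene [ 0.2517 -0.3046] [ 0.398  -0.3118] top [ 0.4458 -0.0256] [ 0.7202 -0.0248]
0.5 L scene [ 0.2173 -0.1192] [ 0.5902 -0.0938] top [0.4338 0.346 ] [0.6694 0.3498] R scene [ 0.235  -0.3273] [ 0.3489 -0.3328] top [0.444  0.0005] [0.6877 0.0012]
tcp px [[ 5.1188 56.3793]] [[ 14.256  475.3489]]
```

View pics/c_top.png

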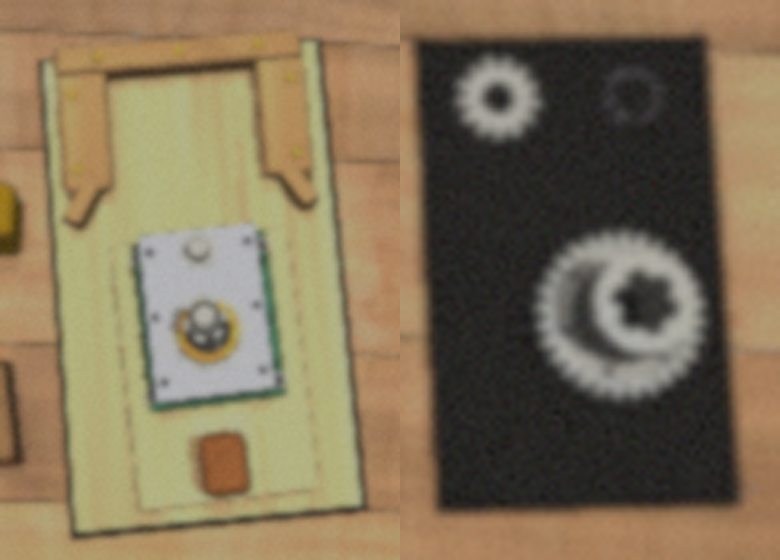

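View pics/c_sc.png

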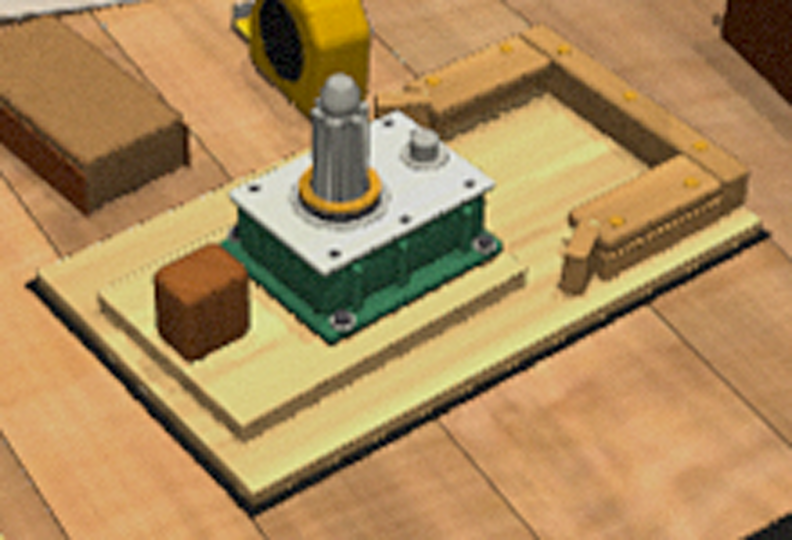

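The crops show sharp base, gearbox and gear outlines: gearbox top corners at top-crop (137,240), (262,226), (285,390), (153,405), and the same four clear in the scene crop. I'll fit the poses to these points.

```bash
cat > fit.py <<'E'
from h import *
from scipy.optimize import least_squares
np.set_printoptions(precision=4,suppress=True)
a=robot.camera("scene"); b=robot.camera("top")
t=lambda x,y:((x+.5)/3.2-.5+225,(y+.5)/3.2-.5+140)
s=lambda x,y:((x+.5)/3.6-.5+212,(y+.5)/3.6-.5+175)
g=lambda x,y:((x-400+.5)/5-.5+393,(y+.5)/5-.5+185)
def fit(z0,obs,x0):
    P=np.array([o[1] for o in obs])/1000.; uv=np.array([o[2] for o in obs])
    def f(q):
        c,d=np.cos(q[2]),np.sin(q[2]); W=np.c_[q[0]+c*P[:,0]-d*P[:,1],q[1]+d*P[:,0]+c*P[:,1],z0+P[:,2]]
        return np.array([proj(a if o[0]=='s' else b,w)[0] for o,w in zip(obs,W)])-uv
    r=least_squares(lambda q:f(q).ravel(),x0,loss="soft_l1"); return r.x,f(r.x)
C=[('t',(-140,88,10),t(73,533)),('t',(-140,-88,10),t(365,505)),('t',(160,88,10),t(42,60)),('t',(160,-88,10),t(320,40)),
('t',(142,47,35),t(107,72)),('t',(142,-47,35),t(257,64)),
('s',(-140,88,10),s(37,275)),('s',(-140,-88,10),s(253,492)),('s',(160,-88,10),s(765,230)),('s',(142,47,35),s(553,65)),('s',(142,-47,35),s(678,162))]
B=[('t',(-82,55,12),t(143,510)),('t',(-82,-55,12),t(318,488)),('t',(-24,42,52),t(153,405)),('t',(-24,-42,52),t(285,390)),('t',(80,42,52),t(137,238)),('t',(80,-42,52),t(262,226)),
('s',(-24,42,52),s(232,192)),('s',(-24,-42,52),s(330,270)),('s',(80,-42,52),s(494,183)),('s',(80,42,52),s(397,113)),('s',(-82,55,12),s(100,295)),('s',(-82,-55,12),s(245,428)),('s',(82,-55,12),s(523,270)),('s',(-62,0,52),s(203,267)),('s',(15,0,116),s(342,76)),('t',(15,0,113),t(207,316))]
if __name__=="__main__":
    for n,z,o in(("cradle",0,C),("carrier",.010,B)):
        q,r=fit(z,o,[.5,.25,0]); print(n,q,np.degrees(q[2]),"\n",[(k[0],k[1],np.round(e,1).tolist()) for k,e in zip(o,r)])
    print("gear disc top",ray(b,*g(620,314),.0145),"hub top",ray(b,*g(648,305),.0485))
    for n in(a,b):
        d=robot.look_for(n,"gear")[0]["box"];print(d)
    A=a["pixels"]; Bp=b["pixels"]
    cv2.imwrite("pics/gear.png",np.hstack([cv2.resize(A[335:405,380:460],None,fx=5,fy=5,interpolation=2),cv2.resize(Bp[215:285,400:480],None,fx=5,fy=5,interpolation=2)]))
E
python3 fit.py
```

```text
cradle [0.5831 0.2539 0.1204] 6.900925290052927 
 [('t', (-140, 88, 10), [1.0, -0.1]), ('t', (-140, -88, 10), [-0.5, 0.4]), ('t', (160, 88, 10), [1.1, 0.5]), ('t', (160, -88, 10), [-0.4, 0.3]), ('t', (142, 47, 35), [0.1, -0.4]), ('t', (142, -47, 35), [0.2, -1.4]), ('s', (-140, 88, 10), [-0.9, -0.2]), ('s', (-140, -88, 10), [-0.6, 1.7]), ('s', (160, -88, 10), [-0.5, -1.5]), ('s', (142, 47, 35), [0.4, -0.6]), ('s', (142, -47, 35), [1.3, -2.0])]
carrier [0.5376 0.2437 0.1594] 9.135106194031245 
 [('t', (-82, 55, 12), [-0.7, 0.1]), ('t', (-82, -55, 12), [1.0, -0.4]), ('t', (-24, 42, 52), [-2.2, 0.4]), ('t', (-24, -42, 52), [1.2, -0.6]), ('t', (80, 42, 52), [-3.4, -1.6]), ('t', (80, -42, 52), [1.5, -3.1]), ('s', (-24, 42, 52), [-4.9, -0.9]), ('s', (-24, -42, 52), [0.4, 4.2]), ('s', (80, -42, 52), [4.8, 1.9]), ('s', (80, 42, 52), [-1.4, -2.8]), ('s', (-82, 55, 12), [-1.0, -0.3]), ('s', (-82, -55, 12), [-0.5, 0.3]), ('s', (82, -55, 12), [1.6, -0.0]), ('s', (-62, 0, 52), [-0.5, 1.2]), ('s', (15, 0, 116), [-0.2, 2.4]), ('t', (15, 0, 113), [-0.5, -0.3])]
gear disc top [ 0.5612 -0.0459  0.0145] hub top [ 0.56   -0.0471  0.0485]
[395.1, 343.8, 443.7, 400.6]
[422.1, 233.4, 452.4, 266.2]
```

View pics/gear.png

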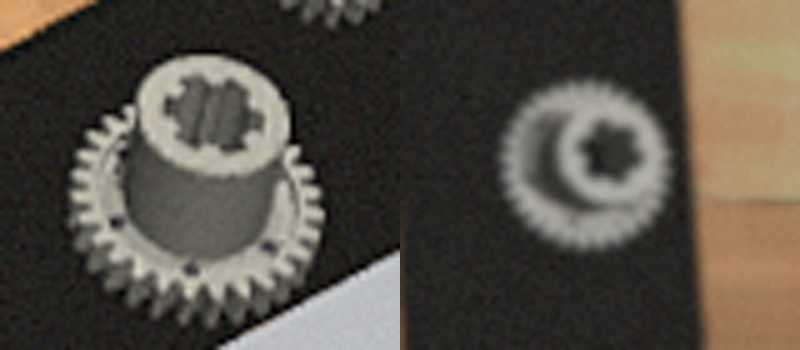

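The gear picture shows the hub top with six clear grooves, centred at about (215,115) in the scene half and (610,155) in the top half. That puts the gear at about (0.560, -0.047). The gearbox lid is smaller than its stated box, so I'll drop those corners from the fit, then approach and grip the carrier.

```bash
cat >> h.py <<'E'
def quat(psi):  # tool down, tool y along heading psi+90deg
    from scipy.spatial.transform import Rotation as Ro
    c,s=np.cos(psi),np.sin(psi); q=Ro.from_matrix(np.array([[-c,-s,0],[-s,c,0],[0,0,-1.]])).as_quat(); return [q[3],q[0],q[1],q[2]]
def st(tag=""):
    s=robot.get_state(); print(tag,"t",round(s["clock"],2),"p",np.round(s["ee_pos"],4),"F",np.round(s["contact_force"],1),"M",np.round(s["ft_torque"],2),"w",round(s["width"],4),"g",round(s["grip_force"],1)); return s
def W(pose,x,y):
    c,s=np.cos(pose[2]),np.sin(pose[2]); return np.array([pose[0]+c*x-s*y,pose[1]+s*x+c*y])
E
python3 - <<'E'
from fit import *; import json
from h import *
cr,_=fit(0,C,[.5,.25,0]); ca,r=fit(.01,[o for o in B if not(o[1][2]==52 and o[1][0]!=-62)],[.5,.25,0])
print(cr,ca,np.round(r,1).tolist())
d=ca[:2]-cr[:2]; c,s=np.cos(cr[2]),np.sin(cr[2]); print("carrier in cradle mm",1e3*np.array([c*d[0]+s*d[1],-s*d[0]+c*d[1]]),np.degrees(ca[2]-cr[2]))
json.dump(dict(cr=cr.tolist(),ca=ca.tolist()),open("p.json","w"))
g=W(ca,-.062,0); zg=.05+.065
print("grip",g)
robot.move_pose([*g,.29],quat(ca[2])); st("above")
robot.move_linear([*g,zg],feed=.2); st("down")
robot.move_gripper(.02,grip_force=40); st("grip")
E
```

```text
[0.5831 0.2539 0.1204] [0.538  0.244  0.1619] [[-0.7, -0.0], [1.0, -0.7], [-0.8, -0.4], [-0.2, 0.1], [1.7, -0.3], [-0.4, 1.1], [-0.1, 2.3], [-0.7, -0.5]]
carrier in cradle mm [-45.9369  -4.3975] 2.372593708162357
grip [0.4768 0.234 ]
above t 2.92 p [0.4766 0.2346 0.2901] F [0.3 0.7 0.6] M [0.02 0.05 0.02] w 0.093 g 0.0
down t 3.95 p [0.4775 0.2345 0.1162] F [0.8 0.2 0. ] M [ 0.   -0.02  0.01] w 0.093 g 0.0
grip t 4.97 p [0.4767 0.234  0.1149] F [-0.1  0.6  0.1] M [0.16 0.02 0.1 ] w 0.0275 g 40.0
```

Run:
```python
from h import *; import json
cr=np.array(json.load(open("p.json"))["cr"]); q=quat(cr[2])
T=lambda x:[*W(cr,x-.062,0),.115]
def fc(s):
    c,d=np.cos(cr[2]),np.sin(cr[2]); F=s["contact_force"]; e=s["ee_pos"][:2]-cr[:2]
    print("   along,lat F",round(c*F[0]+d*F[1],1),round(-d*F[0]+c*F[1],1),"pos mm",np.round(1e3*np.array([c*e[0]+d*e[1]+.062,-d*e[0]+c*e[1]]),1)); return c*F[0]+d*F[1]
robot.move_linear(T(-.032),rot=q,feed=.04); fc(st("aligned"))
for x in(0,.03,.050):
    robot.move_linear(T(x),feed=.08); f=fc(st(x))
    if f<-30: raise SystemExit
for x in np.arange(.053,.070,.0015):
    robot.move_linear(T(x),feed=.03); f=fc(st(round(x,4)))
    if f<-22: break
p=robot.camera("scene"); b=robot.camera("top")
up=lambda im,s:cv2.resize(im,None,fx=s,fy=s,interpolation=2)
cv2.imwrite("pics/push.png",up(p["pixels"][150:325,200:450],3.2))
```

```text
aligned t 5.52 p [0.4901 0.2427 0.115 ] F [ 2.3  0.5 -1.8] M [ 0.17 -0.16 -0.04] w 0.0274 g 40.0
   along,lat F 2.4 0.2 pos mm [-31.7   0.1]
0 t 6.07 p [0.5218 0.2466 0.115 ] F [ 2.2  2.9 -3.1] M [ 0.49 -0.29  0.42] w 0.0278 g 40.0
   along,lat F 2.6 2.6 pos mm [0.3 0.1]
0.03 t 6.59 p [0.5514 0.2501 0.115 ] F [ 1.7  3.  -2.5] M [ 0.73 -0.32  0.49] w 0.0278 g 40.1
   along,lat F 2.0 2.8 pos mm [30.1  0.1]
0.05 t 6.99 p [0.5713 0.2526 0.115 ] F [ 1.8  5.1 -3.3] M [ 0.79 -0.37  0.47] w 0.0277 g 40.1
   along,lat F 2.4 4.8 pos mm [50.1  0.2]
0.053 t 7.24 p [0.5733 0.2531 0.115 ] F [-2.4  4.7 -0.7] M [0.79 0.19 0.29] w 0.028 g 40.0
   along,lat F -1.8 5.0 pos mm [52.3  0.4]
0.0545 t 7.49 p [0.5745 0.2533 0.115 ] F [-4.3  5.   0.4] M [0.8  0.51 0.28] w 0.0277 g 40.0
   along,lat F -3.7 5.5 pos mm [53.4  0.5]
0.056 t 7.74 p [0.5759 0.2534 0.115 ] F [-4.9  3.8  1.8] M [0.8  0.58 0.28] w 0.0278 g 40.0
   along,lat F -4.4 4.4 pos mm [54.8  0.5]
0.0575 t 7.99 p [0.5774 0.2537 0.115 ] F [-5.3  4.9  2.1] M [0.76 0.6  0.27] w 0.0275 g 40.0
   along,lat F -4.7 5.6 pos mm [56.3  0.5]
0.059 t 8.24 p [0.5788 0.2538 0.115 ] F [-5.1  5.1  2.5] M [0.78 0.59 0.28] w 0.028 g 40.0
   along,lat F -4.4 5.7 pos mm [57.8  0.5]
0.0605 t 8.49 p [0.5803 0.254  0.115 ] F [-5.   5.3  2.3] M [0.75 0.68 0.28] w 0.0278 g 40.0
   along,lat F -4.3 5.9 pos mm [59.3  0.5]
0.062 t 8.74 p [0.5818 0.2542 0.115 ] F [-5.2  5.3  1.7] M [0.75 0.64 0.26] w 0.028 g 40.0
   along,lat F -4.5 5.9 pos mm [60.8  0.5]
0.0635 t 8.99 p [0.5827 0.2544 0.115 ] F [-8.3  3.4  5.1] M [0.7  1.09 0.2 ] w 0.0275 g 40.0
   along,lat F -7.8 4.4 pos mm [61.8  0.6]
0.065 t 9.24 p [0.5831 0.2545 0.1149] F [-16.2   1.6  10.6] M [0.59 2.19 0.12] w 0.0278 g 40.0
   along,lat F -15.8 3.5 pos mm [62.1  0.7]
0.0665 t 9.49 p [0.5835 0.2546 0.1149] F [-23.1   1.5  15.1] M [0.45 3.28 0.19] w 0.0276 g 40.0
   along,lat F -22.8 4.3 pos mm [62.5  0.7]
```

View pics/push.png

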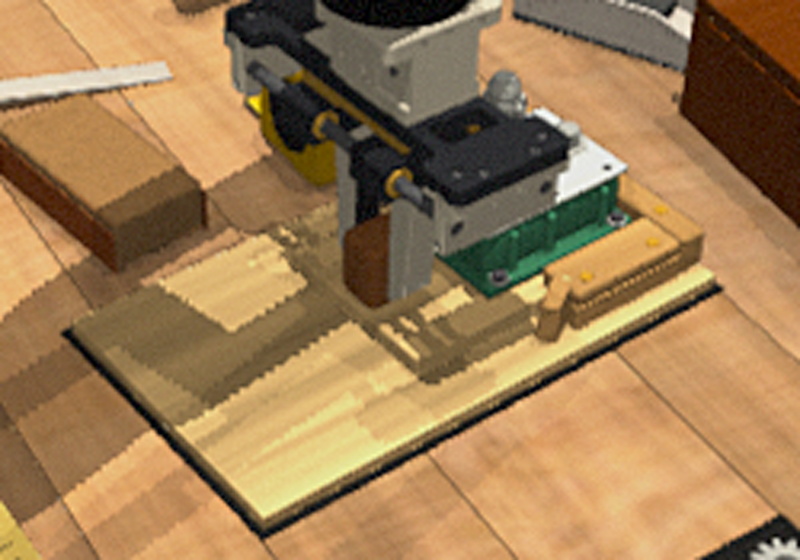

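The board sits against the stop: about 62 mm in my cradle estimate, with the force rising steeply and the lips over its front edge. Now I'll relax, release, go above the gear and take pictures of the bare shaft.

Run:
```python
from h import *; import json,pickle
cr=np.array(json.load(open("p.json"))["cr"])
robot.move_linear([*W(cr,.0635-.062,0.0005),.115],feed=.03); st("relax")
robot.move_gripper(.07); st("open")
s=robot.get_state(); robot.move_linear([*s["ee_pos"][:2],.24],feed=.25)
robot.move_pose([.5605,-.0465,.25],quat(0)); st("above gear")
a=robot.camera("scene"); b=robot.camera("top"); pickle.dump((a,b),open("ab.pkl","wb"))
for n in(a,b):
    for l in("drive_shaft","gear","thrust_washer"): print(l,[(np.round(d["box"],1),round(d["conf"],2)) for d in robot.look_for(n,l)[:1]])
up=lambda im,s:cv2.resize(im,None,fx=s,fy=s,interpolation=2)
cv2.imwrite("pics/sh.png",np.hstack([up(a["pixels"][150:260,280:380],4),up(b["pixels"][170:280,245:345],4)]))
```

```text
relax t 9.84 p [0.5829 0.2546 0.1149] F [-6.6  3.3  3.4] M [0.62 1.33 0.24] w 0.028 g 40.0
open t 10.69 p [0.5845 0.2545 0.115 ] F [0.5 0.3 0.4] M [ 0.09 -0.02  0.03] w 0.0701 g 0.0
above gear t 12.5 p [ 0.5605 -0.0456  0.2495] F [ 0.2  0.3 -0.6] M [-0.01  0.04 -0.05] w 0.0703 g 0.0
drive_shaft [(array([349.1, 171.9, 364.4, 206.4]), 0.96)]
gear [(array([394.8, 344.2, 444.7, 399. ]), 0.61)]
thrust_washer []
drive_shaft [(array([277.3, 177.1, 288.5, 194.1]), 0.63)]
gear [(array([420.6, 243.4, 452.1, 266.9]), 0.83)]
thrust_washer []
```

View pics/sh.png

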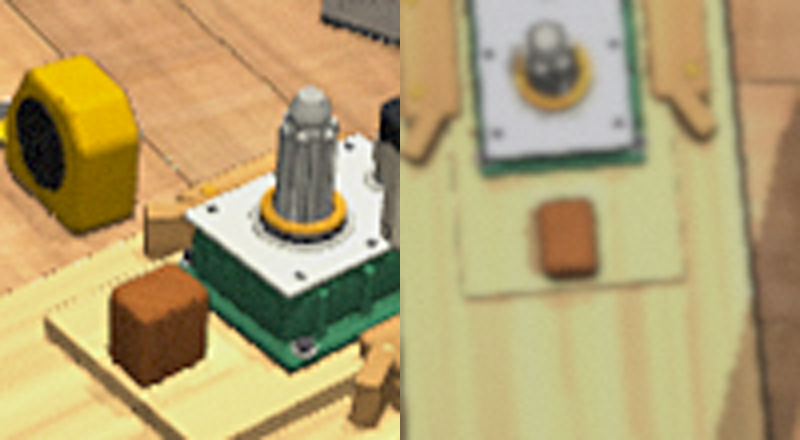

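The shaft picture shows the board in the rails and square, the tip at scene (313,90)/top (546,30) of the composite, and the teeth ends visible below the pilot. I'll refit the home pose and estimate the spline phase by a sixth harmonic on rectified patches.

```bash
cat > ph.py <<'E'
from h import *
def rect(p,c,z,r=.02,n=200):
    g=np.linspace(-r,r,n); X,Y=np.meshgrid(c[0]+g,c[1]+g)
    uv=proj(p,np.c_[X.ravel(),Y.ravel(),np.full(X.size,z)]).astype(np.float32)
    return cv2.remap(cv2.cvtColor(p["pixels"],cv2.COLOR_BGR2GRAY),uv[:,0].reshape(n,n),uv[:,1].reshape(n,n),cv2.INTER_CUBIC)
def harm(p,c,z,r0,r1):
    th=np.radians(np.arange(360)); rr=np.linspace(r0,r1,8); T,Rr=np.meshgrid(th,rr)
    uv=proj(p,np.c_[(c[0]+Rr*np.cos(T)).ravel(),(c[1]+Rr*np.sin(T)).ravel(),np.full(T.size,z)]).astype(np.float32)
    v=cv2.remap(cv2.cvtColor(p["pixels"],cv2.COLOR_BGR2GRAY),uv[:,0].reshape(T.shape),uv[:,1].reshape(T.shape),cv2.INTER_CUBIC).mean(0)
    f=np.fft.fft(v)/180; return np.abs(f[1:9]).round(1), (np.degrees(-np.angle(f[6]))/6)%60  # angle of brightness maxima
E
python3 - <<'E'
from h import *; from ph import *; import pickle,json,fit
from fit import fit as F
a,b=pickle.load(open("ab.pkl","rb")); np.set_printoptions(precision=4,suppress=True)
s=lambda x,y:((x+.5)/4-.5+280,(y+.5)/4-.5+150); t=lambda x,y:((x-400+.5)/4-.5+245,(y+.5)/4-.5+170)
O=[('s',(-82,55,12),s(45,320)),('s',(-62,0,52),s(160,290)),('s',(15,0,116),s(313,88)),('s',(15,0,60),s(304,212)),
('t',(-82,55,12),t(465,297)),('t',(-82,-55,12),t(684,277)),('t',(15,0,114),t(546,32)),('t',(15,0,60),t(552,73))]
q,r=F(.01,O,[.65,.26,.12]); print("carrier",q,np.round(r,1).tolist())
cr=np.array(json.load(open("p.json"))["cr"]); print("from cradle",W(cr,.06,0),"from TCP",np.array([.583,.2546])+.062*np.array([np.cos(cr[2]),np.sin(cr[2])]))
sh=W(q,.015,0); print("shaft",sh, "tip tri", ray(a,*s(313,90),.125),ray(b,*t(546,30),.125))
gs=[]
for p,n in((a,"s"),(b,"t")):
    # centre from dark bore blob isn't needed: try a few centres, keep the strongest 6th harmonic
    for nm,c0,z,r0,r1 in(("gear",(.5605,-.0465),.0485,.0105,.0135),("shaft",sh,.112,.0095,.0125)):
        best=max(((harm(p,(c0[0]+dx,c0[1]+dy),z,r0,r1),dx,dy) for dx in np.arange(-.004,.0041,.001) for dy in np.arange(-.004,.0041,.001)),key=lambda k:k[0][0][5]-.5*k[0][0][0])
        print(n,nm,best)
    gs.append(np.hstack([rect(p,(.5605,-.0465),.0485),rect(p,sh,.112)]))
cv2.imwrite("pics/rect.png",np.vstack(gs))
E
```

```text
carrier [0.6439 0.262  0.1314] [[-0.4, -0.8], [0.2, -0.0], [-0.3, 2.1], [-0.0, -1.2], [-0.2, -0.1], [0.7, -0.4], [0.1, 1.2], [0.3, -0.8]]
from cradle [0.6426 0.2611] from TCP [0.6446 0.262 ]
shaft [0.6587 0.2639] tip tri [0.6627 0.2689 0.125 ] [0.6615 0.2642 0.125 ]
s gear ((array([ 3.3,  1.1,  3.4,  1.8,  1.5, 14.4,  2.4,  2.2]), np.float64(49.28188809917814)), np.float64(0.002), np.float64(0.002))
s shaft ((array([ 7.5,  4.7,  3.9,  7.7, 12.6, 21. , 14. ,  1.3]), np.float64(43.16176628417769)), np.float64(0.001), np.float64(0.002))
t gear ((array([4.9, 4.9, 4.3, 6.7, 0.6, 7.5, 6.9, 1.3]), np.float64(48.72767813412248)), np.float64(0.002), np.float64(0.0))
t shaft ((array([33.3,  7.3,  9.3,  2.7, 11.5,  9.3,  6.8,  1.5]), np.float64(50.0649260484228)), np.float64(-0.001), np.float64(0.001))
```

View pics/rect.png

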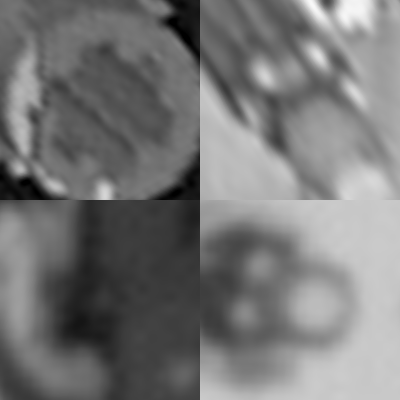

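The rectified patches put the gear grooves at about 19° (mod 60). From the two visible teeth in each view, the shaft teeth are at about 42°, so the gear needs roughly +23°. Shaft axis estimate is (0.6592, 0.2641). Now I'll centre, grip and lift the gear, then feel the way down over the cone.

Run:
```python
from h import *
g=np.array([.5613,-.0457]); r=np.radians
robot.move_linear([*g,.104],feed=.2); st("down")
robot.move_gripper(.034,grip_force=10); st("c1")
robot.move_gripper(.056)
robot.move_linear([*g,.12],feed=.15)
robot.move_pose([*g,.12],quat(r(-90)))
robot.move_linear([*g,.104],feed=.15); st("rot")
robot.move_gripper(.034,grip_force=50); st("c2")
robot.move_linear([*g,.30],feed=.25); st("lift")
robot.move_pose([.6592,.2641,.30],quat(r(-67))); st("over")
robot.move_linear([.6592,.2641,.235],feed=.15); s=st("above shaft"); F0=s["contact_force"]
for z in np.arange(.231,.2129,-.003):
    robot.move_linear([.6592,.2641,z],feed=.04); s=st(round(z,4))
    if s["contact_force"][2]-F0[2]>10: break
```

```text
down t 13.88 p [ 0.5621 -0.0459  0.1052] F [ 0.   0.  -0.2] M [ 0.05 -0.    0.02] w 0.0699 g 0.0
c1 t 14.47 p [ 0.5615 -0.0458  0.1044] F [-1.2 -1.1  3.8] M [-0.03  0.11  0.02] w 0.0397 g 10.0
rot t 16.91 p [ 0.5602 -0.0455  0.1028] F [-0.1  0.3  0.5] M [-0.07  0.04 -0.04] w 0.0561 g 0.0
c2 t 17.33 p [ 0.5617 -0.0458  0.1046] F [-1.1  0.7  2.8] M [-0.02  0.19 -0.01] w 0.0391 g 50.0
lift t 18.27 p [ 0.5604 -0.0456  0.2978] F [-0.1 -0.8 -3.9] M [-0.07  0.04  0.02] w 0.0393 g 50.0
over t 19.5 p [0.6594 0.2626 0.2998] F [ 0.3 -0.7 -3.1] M [-0.09  0.02  0.01] w 0.0393 g 50.0
above shaft t 20.08 p [0.6595 0.2634 0.2357] F [ 0.7  0.2 -3. ] M [-0.07  0.05  0.05] w 0.0394 g 50.0
0.231 t 20.33 p [0.6596 0.2642 0.2321] F [ 0.5  0.1 -3. ] M [-0.03  0.01  0.05] w 0.0394 g 50.0
0.228 t 20.58 p [0.6591 0.2641 0.2278] F [-1.   0.2 -2.8] M [-0.08  0.05 -0.01] w 0.0394 g 50.0
0.225 t 20.83 p [0.659  0.2641 0.2245] F [ 0.6 -0.2 -2.7] M [-0.05  0.03  0.07] w 0.0395 g 50.0
0.222 t 21.08 p [0.659  0.264  0.2216] F [-0.5 -0.3 -3.2] M [-0.03  0.01  0.02] w 0.0391 g 50.0
0.219 t 21.33 p [0.659  0.2641 0.2186] F [ 0.1 -0.1 -2.9] M [-0.08  0.06 -0.01] w 0.0392 g 50.0
0.216 t 21.58 p [0.659  0.264  0.2156] F [ 0.2 -0.1 -3.9] M [-0.09  0.02  0.05] w 0.0392 g 50.0
0.213 t 21.83 p [0.659  0.264  0.2126] F [-0.1 -0.5 -3.1] M [0.05 0.07 0.01] w 0.0393 g 50.0
```

```bash
cat > mesh.py <<'E'
from h import *; import sys
r=np.radians; c=np.array([.6592,.2641]); psi=-67; z=.213; F0=-3.1
order=[0,4,-4,8,-8,12,-12,16,-16,20,-20,25,-25,30,-30]
for zz in(.211,.209,.207,.204,.200):
    robot.move_linear([*c,zz],feed=.04); s=st(zz)
    if s["contact_force"][2]-F0>9: break
else: print("free to .200"); sys.exit()
for d in order[1:]:
    robot.move_linear([*c,zz],rot=quat(r(psi+d)),feed=.15); s=st(("rot",d))
    if s["contact_force"][2]-F0<3 or s["ee_pos"][2]<.2095: 
        robot.move_linear([*c,zz-.006],feed=.04); s=st("try")
        if s["contact_force"][2]-F0<9: print("MESH",d); break
    if s["clock"]>32: break
E
python3 mesh.py
```

```text
0.211 t 22.08 p [0.6591 0.2641 0.2108] F [-1.4 -0.2 -2.5] M [-0.04  0.03  0.04] w 0.0393 g 50.0
0.209 t 22.33 p [0.6591 0.2641 0.2088] F [ 0.2 -1.  -3.1] M [-0.05  0.02 -0.02] w 0.0389 g 50.0
0.207 t 22.58 p [0.6591 0.2641 0.2068] F [-0.9  0.  -3.9] M [-0.06  0.04  0.03] w 0.0391 g 50.0
0.204 t 22.83 p [0.6591 0.264  0.2036] F [-0.2 -0.3 -3.7] M [0.01 0.06 0.05] w 0.0389 g 50.0
0.2 t 23.08 p [0.6591 0.264  0.1994] F [ 0.4 -0.1 -2.4] M [-0.07  0.05 -0.01] w 0.0393 g 50.0
free to .200
```

No contact 14 mm below the tooth ends, so the splines meshed directly. Sliding down and pressing home.

Run:
```python
from h import *
c=[.6592,.2641]
for z in[.192,.184,.176,.173,.171,.169,.168,.167,.166,.165,.164,.163,.162,.161]:
    robot.move_linear([*c,z],feed=.05); s=st(z)
    if s["contact_force"][2]>(20 if z<.174 else 8): break
robot.dwell(.5); st("hold")
a=robot.camera("scene"); cv2.imwrite("pics/end.png",cv2.resize(a["pixels"][130:270,260:440],None,fx=4,fy=4,interpolation=2))
```

```text
0.192 t 23.39 p [0.659  0.264  0.1913] F [-0.2 -0.3 -3.4] M [-0.03  0.08  0.02] w 0.0392 g 50.0
0.184 t 23.7 p [0.6592 0.2641 0.1836] F [-0.2  0.1 -4. ] M [-0.03  0.05  0.02] w 0.0397 g 50.0
0.176 t 24.01 p [0.6592 0.2641 0.1758] F [-1.4 -0.3 -5.6] M [-0.06  0.35 -0.01] w 0.0393 g 50.0
0.173 t 24.26 p [0.6592 0.2641 0.1729] F [-1.3  0.2 -4.8] M [-0.05  0.29 -0.01] w 0.0395 g 50.0
0.171 t 24.51 p [0.6593 0.2642 0.1716] F [-3.3 -0.5  2.5] M [-0.13  0.7   0.05] w 0.0391 g 50.0
0.169 t 24.76 p [0.6593 0.2642 0.17  ] F [-5.7 -0.3  4.5] M [-0.26  1.03  0.02] w 0.0394 g 50.0
0.168 t 25.01 p [0.6594 0.2642 0.1695] F [-6.3 -2.6  6.7] M [-0.33  1.28  0.08] w 0.039 g 50.0
0.167 t 25.26 p [0.6594 0.2642 0.1687] F [-7.7 -1.1  8.8] M [-0.31  1.46  0.06] w 0.0393 g 50.0
0.166 t 25.51 p [0.6594 0.2642 0.1679] F [-8.1 -1.8 10.7] M [-0.41  1.64  0.06] w 0.0394 g 50.0
0.165 t 25.76 p [0.6594 0.2642 0.1672] F [-8.8 -2.9 12. ] M [-0.54  1.66  0.03] w 0.0394 g 50.0
0.164 t 26.01 p [0.6594 0.2642 0.1671] F [-11.9  -3.3  16. ] M [-0.74  2.33  0.05] w 0.0393 g 50.0
0.163 t 26.26 p [0.6594 0.2642 0.1671] F [-14.4  -4.6  21.4] M [-0.96  2.87  0.02] w 0.0393 g 50.0
hold t 26.76 p [0.6594 0.2642 0.1671] F [-14.9  -4.   21.9] M [-0.93  2.91  0.06] w 0.0388 g 50.0
```

View pics/end.png

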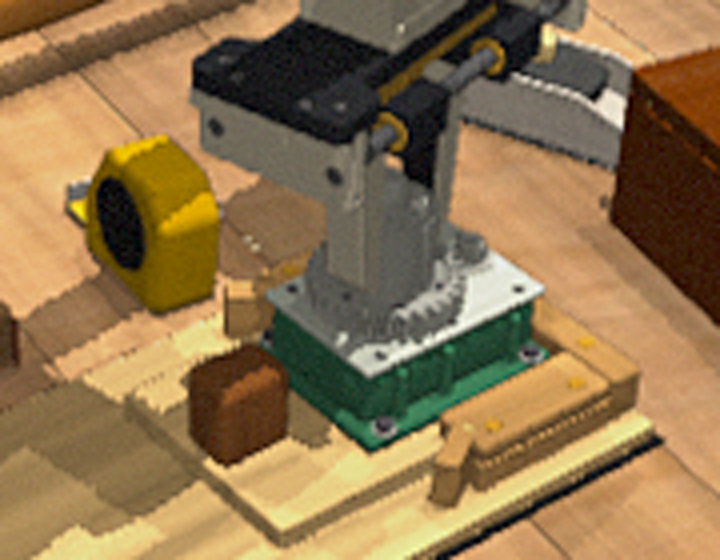

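The gear sits flat on the gearbox lid. The travel ended hard at TCP z 0.1671, exactly the computed home height, and the sideways reaction only pushes the board against its stop. Handing in.

```bash
python3 -c "
from h import *
print(robot.close_job()); st('end')"
```

```text
the job is handed in; nothing more can be done
None
the job is handed in; nothing more can be done
```

I handed the job in at about 27 s, with no verdict reported back: the board is home against the stop, and the gear is meshed and held pressed fully down at 50 N grip (about 22 N downward).

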